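# Centre the soup mug on the banding wheel

### The arm

A 7-joint arm with a two-finger parallel gripper is mounted at the origin on the work surface. World frame = base frame: x ahead of the robot, y to its left, z up, the work surface at z = 0. Lengths are in m, angles in rad, forces in N, time in s.
With the tool pointing down it reaches from about 0.425 to 0.875 m from the base axis. Payload 9.9 kg.
Tool frame: the origin (TCP) lies at the very end of the fingers, on their centre line; the grasp point (between the pads) lies r.hold_point_z behind it (r.hold_point_z is the distance from the TCP to the grasp point, in m); z points along the fingers, y is the line along which they close (so a half turn about z gives the same grasp; the last joint's range is limited). The gripper opens to 85 mm and grips with 20 to 120 N. Pads are 22 mm wide; open, the fingers measure 114 mm over their backs; the gripper's body (76 mm by 85 mm) begins 54 mm behind the grasp point. The pads swing forward as they close: fully open they stand 13 mm farther back than shut.
Start: joints at [1.181, 0.576, 0.025, 1.437, -0.015, 1.129, -0.057], TCP at [0.203, -0.644, 0.231] pointing down, gripper open.
Joint ranges: [-2.76, 2.76], [-0.34, 2.15], [-1.52, 1.57], [0.19, 2.46], [-1.09, 4.23], [0.17, 1.99], [-2.82, 2.82]. Speed limits (rad/s): [2.22, 2.22, 3.01, 3.01, 3.14, 3.14, 3.14].

### API

Orientations are given as a unit quaternion [w, x, y, z].
In Python, from bench import r, eyes, ticket gives the robot as it stands.
- The arm moves only by the tool arm_command, never from a script. Its argument "steps" is a list of rows, each a list of 7 numbers: the turn, a rotation vector about the world's x, y, z in units of 5 degrees (1.0 is 5 degrees), then the shift along the world's x, y, z in units of 40 mm (1.0 is 40 mm), then the finger opening in mm, from 0 to 85.4. In form: [[ax, ay, az, dx, dy, dz, jaw], ...]. A call has 1 to 5 rows; each row is the pose to reach, as a shift and turn from the pose commanded when the call began; what a row does not reach only later rows make up. A row lasts 1/12 s, in which the tool goes at most 41.7 mm and 7.16 degrees, less where a joint would pass 70% of its speed; a pose out of reach is approached as far as the arm can. A call with a gripper value outside its range is refused whole. The fingers move at their own pace and stop on an object; "force" is the grip in N (left out, the last holds). Time passes only in rows, so rows that repeat a pose let the fingers close. It gives the time, the measured TCP pose, the force, the opening and the grip force at its end, in the units of the state.
- r.state(): the state, without advancing time (a new reading comes with each control period).
- eyes.get_image(name): name is "scene" or "top" or "wrist"; returns a dict with "pixels" (384x512x3 uint8, blue, green, red), "mtx" (3x3 intrinsics, pixels), "view" (4x4, takes a point from world to camera coordinates). Camera axes: x right, y down, z forward; pixel columns grow to the right and rows downward; lengths in m; the calibration is good to about 2 mm. A picture is of the moment at which its call begins. There is no depth.
- ticket.hand_in(): hands the job in; it is judged then, once.
The state is a dict: "clock": time; "joint_pos": joint angles; "qvel": joint speeds; "effort": joint torques, N m; "position": TCP position; "ee_rot": TCP orientation; "force": force on the tool from outside, world axes, zero at the start; "moment": the same for the moment, N m; "grip_width": opening from 0.0 (shut) to 1.0 (fully open); "grip_force": force on a finger pad.
Only numpy, scipy, OpenCV 4.12 (cv2) and the standard library are available. Lean on these libraries where they do the work, as an engineer would, in place of code of your own. Each camera call takes 0.05 s, during which the arm holds its last target. There are 200 camera calls.

### The job

Set the soup mug up for decorating: with the fingertips alone, gently push it along the head of the banding wheel until it stands in the middle, to within 5 mm, and push its handle round until it points straight at the far edge of the bench, square to that edge to within about 10 degrees. Do not pinch, lift or tip the mug, leave the other things on the bench where they are, and finish with the mug at rest and your hand clear of it.

Things in the scene. Friction and masses are not known exactly. Their poses are not given: they have to be found in the camera images.
- mug: Round-bellied soup mug of buff biscuit-fired clay, one loop handle, loose and off-centre on the banding wheel's head; 0.3 to 0.6 kg; breaks if pinched or knocked with over 30 N. 62 mm high; foot 80 mm across; belly 114 mm across at 30 mm up, rim 108 mm. Origin: centre of the foot's underside. z up, x points out through the handle. Slides upright under 1 to 5 N at belly height.
- mug_handle (a point): Middle of the outer upright part of the mug's handle, 92 mm out from the mug's axis and 36 mm above the foot. The handle is a loop of 12 mm round bar in the upright plane through the mug's axis, reaching 99 mm out from the axis, from 11 mm to 60 mm above the foot.
- wheel_centre (a point): Point on the banding wheel's axis at the top face of its head, 74 mm above the bench. The head is a grey metal disc 220 mm across and 10 mm thick, flat on top with dark concentric guide rings; it stands on an iron foot 156 mm across, fixed on the work board.
- wheel_head (a joint): Turn of the wheel head, rad, counterclockwise from above. It turns freely either way about its upright axis (0.012 N m of friction, no spring, soon stops when left; 30 rad each way) and carries the mug round with it, so the mug can be turned by pushing its handle sideways round the axis; pushing the mug off to one side of the axis also turns it.
- bench_frame (a point): A point in the middle of the bench top (height 0), given only for its axes: x points straight at the far edge of the bench, square to it and away from the robot; z up.
- board: Plywood work board fixed on the bench under the wheel, 400 x 400 x 12 mm, origin under its centre, which lies under the wheel's axis.
- brush: Paint brush lying on the work board near an edge, 176 mm long, 11 mm thick; leave alone. Origin underneath, near the middle.
- modelling_tool: Wooden modelling tool lying on the work board near the edge opposite the brush, 145 mm long, 8 mm high; leave alone.
- dish: Small white dish on a corner of the work board, 64 mm across, 26 mm high; leave alone.
- rib: Flat dark wooden rib on another corner of the work board, 92 x 56 x 5 mm; leave alone.
- slip_jar: Closed jar on the bench, 60 mm across, 85 mm high; leave alone.
- tool_crock: Crock full of upright tools on the bench beside the work board, 108 mm across, 270 mm high over the tools; leave alone.
- vase: Grey bottle vase on the bench beside the work board, 132 mm across, 165 mm high; leave alone.
Mind the look-alikes: they are no part of the job. What is shaped like the mug but orange is not meant.

How it is judged:
At the end, for the whole second after the job is handed in: The mug stands upright and at rest on the wheel head, its axis within 5 mm of the wheel's axis, its handle pointing away from the robot within 0.25 rad (14 degrees) of square to the far edge of the bench (horizontal distance between mug and wheel_centre below 0.005 m and angle between the x axis of mug and the x axis of bench_frame, either way round below 0.25 rad and world x of mug_handle above 0.545 m and height (world z) of mug between 0.071 and 0.077 m and angle between mug's own z axis and vertical below 0.05 rad and linear speed of mug below 0.01 m/s and angular speed of mug below 0.1 rad/s); the robot touches nothing.
It fails at once if the mug is lifted off the wheel head (by 6 mm or more) or falls off it (height (world z) of mug above 0.08 m or height (world z) of mug below 0.068 m).
It fails at once if the mug is tipped by more than 9 degrees (angle between mug's own z axis and vertical above 0.157 rad).
It fails at once if the mug is pinched or shoved hard: more than 30 N between the fingers and the mug (contact force between the fingers and mug above 30 N).
It fails at once if a bystander (brush, modelling tool, dish, rib, jar, crock or vase) is moved by more than 15 mm (distance of any of brush, modelling_tool, dish, rib, slip_jar, tool_crock, vase from where it was at the start of the episode above 0.015 m).
It also fails if it takes over 64 s, if anything falls off the work surface, if the arm or the gripper's body presses on something with over 40 N, if the wrist force passes 120 N, or if a joint passes its speed limit or range.

## Working session

There is one attempt and no reset: what is moved stays moved. The work goes in short steps, Python scripts to look and compute and a tool call to move; the robot and the scene stay as the last step left them, time stands still between calls to the robot, and variables do not carry over. Pictures are saved under pics/ and viewed, at most 10 in all, crops included, and the job is handed in when it is done.

Besides the shell and the picture viewer there is one more tool, called after "Emit:" as name(argument=value, ...) on one line, values as JSON. arm_command: Moves the arm, as the interface text tells. Its arguments: {"type":"object","properties":{"steps":{"type":"array","items":{"type":"array","items":{"type":"number"}}},"force":{"type":"number"}},"required":["steps"]}

```bash
mkdir -p pics; ls; python3 - <<'E'
from bench import r, eyes
import cv2
print(r.state(), r.hold_point_z)
for n in("scene","top"):
    d=eyes.get_image(n); cv2.imwrite(f"pics/{n}0.png",d["pixels"]); print(n,d["mtx"].tolist(),d["view"].tolist())
E
```

```text
pics
{'clock': 0.0, 'joint_pos': array([ 1.18119186,  0.57653306,  0.02483053,  1.43795134, -0.01501805,
        1.12900314, -0.05652036]), 'qvel': array([ 0.00034957, -0.00210067, -0.00039146,  0.00022822,  0.00165331,
       -0.00089457, -0.00166897]), 'effort': array([ 2.26778966e-04, -7.65767813e+01,  2.25047439e+00, -2.85963285e+01,
        1.53135869e-02,  1.27767542e-02,  9.94496048e-06]), 'position': array([ 0.20308868, -0.64322202,  0.23042642]), 'ee_rot': array([-8.39708794e-04,  9.88331570e-01,  1.52315381e-01, -1.62958615e-04]), 'force': array([-0.09678951,  0.62235928, -0.53318266]), 'moment': array([ 0.03837172,  0.00920371, -0.00997615]), 'grip_force': 0.0, 'grip_width': 1.0030787575552855} 0.0187
scene [[359.91288233231944, 0.0, 256.4891752828071], [0.0, 359.91288233231944, 191.42084697250723], [0.0, 0.0, 1.0]] [[-0.5459505301398216, 0.8377534805080733, -0.010350098388755499, 0.2539778808274605], [0.7005546103073034, 0.4496948702000648, -0.5540737872277746, -0.28274661778420207], [-0.4595228575568684, -0.3097476870169591, -0.832403215857804, 1.4740655886235123], [0.0, 0.0, 0.0, 1.0]]
top [[370.630983075014, 0.0, 253.7580096161379], [0.0, 370.630983075014, 191.64391434590834], [0.0, 0.0, 1.0]] [[0.0020454551239445164, -0.9999681614551765, -0.007713118000518377, -0.004138970450109887], [-0.9955107340728218, -0.0013063469917745096, -0.09463969464938188, 0.46575920825496525], [0.09462660545072454, 0.007872073011035428, -0.9954817105338408, 1.106439512483437], [0.0, 0.0, 0.0, 1.0]]
```

View pics/top0.png

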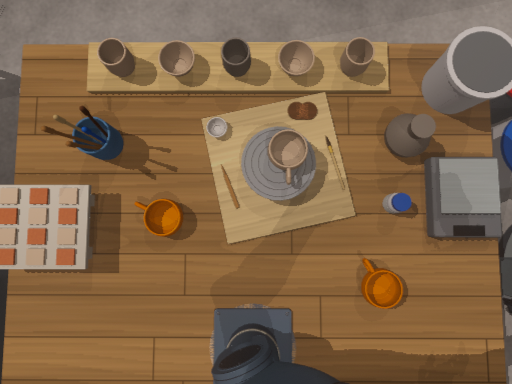

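View pics/scene0.png

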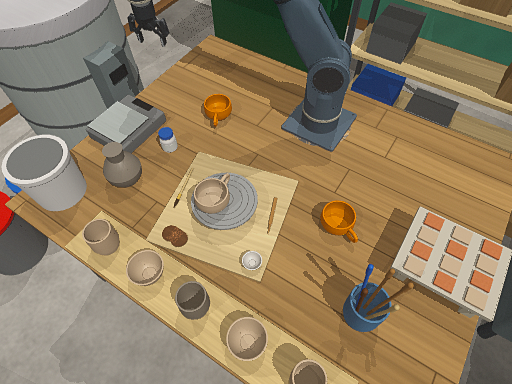

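The top view shows three mug shapes. The buff one with a handle is on the wheel head at about (288,149). The two orange ones are at (163,217) and (382,288), and the cups on the far shelf at row ~57 have no handle. The buff mug on the wheel fits the description. Its handle points toward the robot, around (290,175), so it needs about half a turn. I'll confirm this in a crop.

```bash
python3 - <<'E'
import cv2,numpy as np
a=cv2.imread("pics/top0.png")[95:240,200:360]; b=cv2.imread("pics/scene0.png")[150:280,150:300]
a=cv2.resize(a,None,fx=2.5,fy=2.5,interpolation=cv2.INTER_CUBIC); b=cv2.resize(b,(400,362),interpolation=cv2.INTER_CUBIC)
cv2.imwrite("pics/crop0.png",np.hstack([a[:362],b]))
E
```

```text
(no output)
```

View pics/crop0.png

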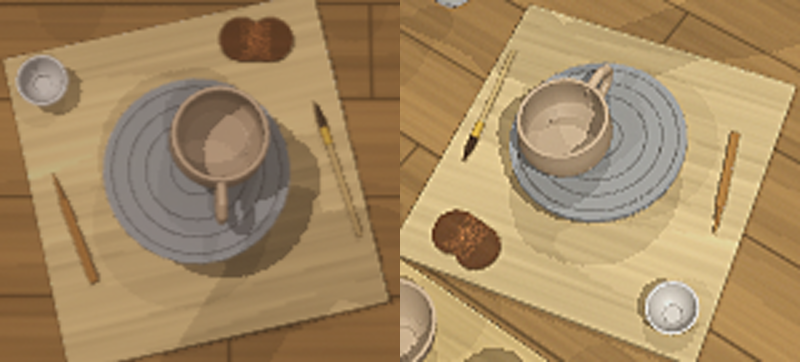

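Confirmed: the buff mug is on the wheel, far-right of its axis, with its handle toward the robot. The brush is on the right of the board, the modelling tool on the left, the dish far-left and the rib at the far side. Next I'll measure the wheel and mug.

```bash
cat > h.py <<'E'
import numpy as np,cv2
from scipy.optimize import least_squares
def cast(d,px,z):
    px=np.atleast_2d(px).astype(float); R=d["view"][:3,:3]; t=d["view"][:3,3]
    rays=np.c_[px,np.ones(len(px))]@np.linalg.inv(d["mtx"]).T@R; c=-R.T@t
    return c+rays*((z-c[2])/rays[:,2])[:,None]
def project(d,p):
    q=np.atleast_2d(p)@d["view"][:3,:3].T+d["view"][:3,3]; u=q@np.array(d["mtx"]).T
    return u[:,:2]/u[:,2:]
def tri(d1,p1,d2,p2):
    A=[];b=[]
    for d,p in((d1,p1),(d2,p2)):
        c=cast(d,p,10)[0]; v=cast(d,p,0)[0]-c; v/=np.linalg.norm(v); M=np.eye(3)-np.outer(v,v); A.append(M); b.append(M@c)
    return np.linalg.lstsq(np.vstack(A),np.hstack(b),rcond=None)[0]
def circ(P,R=None):
    f=lambda q:np.hypot(P[:,0]-q[0],P[:,1]-q[1])-(R or q[2])
    q=least_squares(f,[*P[:,:2].mean(0),R or .1],loss="soft_l1",f_scale=.002); return q.x,np.abs(f(q.x)).mean()
E
python3 - <<'E'
from h import *
for n,pts in(("top0",dict(disc=(265,165),mugin=(292,155),rim=(275,141),handle=(289,177),board=(240,215))),("scene0",dict(disc=(235,205),mug=(205,210),handle=(226,178),board=(260,240)))):
    im=cv2.imread(f"pics/{n}.png"); H=cv2.cvtColor(im,cv2.COLOR_BGR2HSV); L=cv2.cvtColor(im,cv2.COLOR_BGR2LAB)
    for k,(x,y) in pts.items(): print(n,k,H[y,x],L[y,x])
E
```

```text
top0 disc [ 12  20 130] [134 130 131]
top0 mugin [ 14  85 174] [158 135 147]
top0 rim [ 14  94 111] [101 134 142]
top0 handle [ 14  89 154] [139 136 146]
top0 board [ 18 106 181] [163 133 156]
scene0 disc [ 25   9 165] [172 127 131]
scene0 mug [ 17  85 147] [137 132 146]
scene0 handle [ 16  95 134] [123 133 146]
scene0 board [ 21  86 226] [210 129 157]
```

```bash
cat >> h.py <<'E'
def masks(im,win):
    L=cv2.cvtColor(cv2.GaussianBlur(im,(3,3),0),cv2.COLOR_BGR2LAB); b=L[...,2].astype(int); S=cv2.cvtColor(im,cv2.COLOR_BGR2HSV)[...,1]
    W=np.zeros(b.shape,bool); x0,y0,x1,y1=win; W[y0:y1,x0:x1]=1
    def big(m):
        n,l,s,_=cv2.connectedComponentsWithStats((m&W).astype(np.uint8)); return (l==1+s[1:,4].argmax()).astype(np.uint8)
    return big(S<45),big((b>139)&(b<152)&(S>60))
E
python3 - <<'E'
from h import *
from bench import eyes
out=[]
for n,w in(("top",(235,115,325,210)),("scene",(182,165,265,232))):
    d=eyes.get_image(n); im=d["pixels"]; D,M=masks(im,w)
    M=cv2.morphologyEx(M,cv2.MORPH_OPEN,np.ones((2,2)))
    v=im.copy(); v[D>0]=(255,0,0); v[M>0]=(0,0,255); x0,y0,x1,y1=w
    out.append(cv2.resize(np.hstack([im,v])[:, :][y0-10:y1+10][:, np.r_[x0-10:x1+10,512+x0-10:512+x1+10]],(780,290),interpolation=cv2.INTER_NEAREST))
    c=max(cv2.findContours(D,0,1)[0],key=cv2.contourArea); h=cv2.convexHull(c)[:,0]
    print(n,circ(cast(d,h,.074),.11),circ(cast(d,h,.074)))
cv2.imwrite("pics/m0.png",np.vstack(out))
E
```

```text
top (array([ 0.54624769, -0.07498562,  0.11      ]), np.float64(0.001865218435794341)) (array([ 0.54595215, -0.07482334,  0.10811865]), np.float64(0.000335619045084056))
scene (array([ 0.54655843, -0.0740155 ,  0.11      ]), np.float64(0.0008445809257201934)) (array([ 0.54661242, -0.07368787,  0.10938426]), np.float64(0.0007254759310271148))
```

View pics/m0.png

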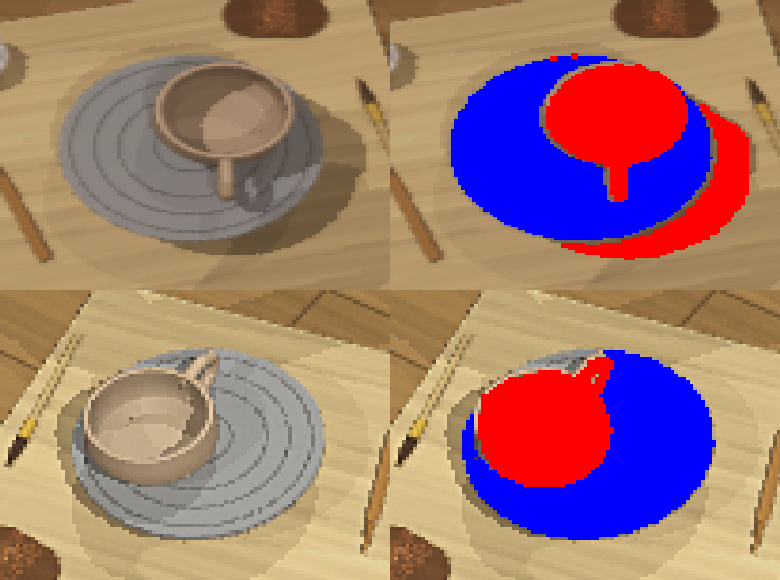

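```bash
cat >> h.py <<'E'
def mug(d,name,W=(.5463,-.0745),view=None):
    im=d["pixels"]; x0,y0,x1,y1=dict(top=(235,110,325,210),scene=(176,160,270,240))[name]
    a=np.linspace(0,6.283,90); hull=project(d,np.c_[W[0]+.112*np.cos(a),W[1]+.112*np.sin(a),0*a+.074])
    H=np.zeros(im.shape[:2],np.uint8); cv2.fillPoly(H,[hull.astype(np.int32)],1)
    b=cv2.cvtColor(cv2.GaussianBlur(im,(3,3),0),cv2.COLOR_BGR2LAB)[...,2]; S=cv2.cvtColor(im,cv2.COLOR_BGR2HSV)[...,1]
    M=((b>138)&(b<153)&(S>55)).astype(np.uint8)*H
    n,l,s,_=cv2.connectedComponentsWithStats(M); M=(l==1+s[1:,4].argmax()).astype(np.uint8)
    body=cv2.morphologyEx(M,cv2.MORPH_OPEN,cv2.getStructuringElement(2,(15,15)))
    c=max(cv2.findContours(body,0,1)[0],key=cv2.contourArea)[:,0]
    C,res=circ(cast(d,c,.110))
    hm=M&(1-cv2.dilate(body,np.ones((3,3)))); n,l,s,ce=cv2.connectedComponentsWithStats(hm)
    hp=ce[1+s[1:,4].argmax()] if n>1 else None
    return C,res,hp,c.mean(0)
E
python3 - <<'E'
from h import *
from bench import eyes
ds={}
for n in("top","scene"):
    d=ds[n]=eyes.get_image(n); d["m"]=mug(d,n); C,res,hp,c=d["m"]; hw=cast(d,hp,.115)[0]
    cam=-d["view"][:3,:3].T@d["view"][:3,3]
    print(n,C,res,hp,c,"handle",hw,"ang",np.degrees(np.arctan2(hw[1]-C[1],hw[0]-C[0])),"cam",cam)
print("tri body",tri(ds["top"],ds["top"]["m"][3],ds["scene"],ds["scene"]["m"][3]),"handle",tri(ds["top"],ds["top"]["m"][2],ds["scene"],ds["scene"]["m"][2]))
E
```

```text
top [ 0.5792548  -0.09947302  0.05646835] 0.0009583338549848192 [255.57333333 153.37333333] [287.49107143 148.99107143] handle [ 0.56537    -0.00899006  0.115     ] ang 98.72410359805711 cam [ 0.35897814 -0.01224037  1.14548768]
scene [ 0.57106653 -0.1029779   0.06188389] 0.0037109908046242075 [226.45614035 176.73684211] [211.13861386 194.96039604] handle [ 0.49001695 -0.10036724  0.115     ] ang 178.15510248545812 cam [1.01410564 0.37096726 1.07298314]
tri body [ 0.5767239  -0.09813202  0.11914288] handle [ 0.55009398 -0.02361661  0.24021312]
```

Top view: wheel axis (0.546, -0.0745), mug axis (0.579, -0.099), handle toward the robot. I'll push with the open fingers as a two-tip fork along (-0.8, 0.6), with the finger line at 53°. First I move over to the far-right side.

Emit:
arm_command(steps=[[0, 0, -0.5, 0.5, 0.55, 0, 60], [0, 0, -1.0, 1.05, 1.15, 0, 60], [0, 0, -1.6, 1.65, 1.8, 0, 60], [0, 0, -2.2, 2.25, 2.45, 0, 60], [0, 0, -2.8, 2.85, 3.1, 0, 60]])

```text
clock: 0.72
position: [0.318, -0.5184, 0.2313]
ee_rot: [-0.0, 1.0, 0.029, 0.0]
force: [0.4, 0.1, -0.1]
grip_width: 0.701
grip_force: 0.0
```

Emit:
arm_command(steps=[[0, 0, -0.6, 0.6, 0.65, 0, 60], [0, 0, -1.2, 1.2, 1.3, 0, 60], [0, 0, -1.8, 1.8, 1.95, 0, 60], [0, 0, -2.4, 2.4, 2.6, 0, 60], [0, 0, -3.0, 3.0, 3.25, 0, 60]])

```text
clock: 1.13
position: [0.4382, -0.3883, 0.2314]
ee_rot: [0.0, 0.995, -0.101, 0.0]
force: [1.3, -0.9, 0.2]
grip_width: 0.706
grip_force: 0.0
```

Emit:
arm_command(steps=[[0, 0, -0.6, 0.6, 0.65, 0, 60], [0, 0, -1.2, 1.2, 1.3, 0, 60], [0, 0, -1.8, 1.8, 1.95, 0, 60], [0, 0, -2.4, 2.4, 2.6, 0, 60], [0, 0, -3.0, 3.0, 3.25, 0, 60]])

```text
clock: 1.55
position: [0.5582, -0.2582, 0.2314]
ee_rot: [0.0, 0.973, -0.23, 0.0]
force: [-0.2, -0.3, -0.8]
grip_width: 0.702
grip_force: 0.0
```

Emit:
arm_command(steps=[[0, 0, -0.4, 0.5, 0.6, 0, 60], [0, 0, -0.8, 1.0, 1.15, 0, 60], [0, 0, -1.2, 1.5, 1.7, 0, 60], [0, 0, -1.7, 1.95, 2.2, 0, 60], [0, 0, -2.1, 2.3, 2.65, 0, 60]])

```text
clock: 1.97
position: [0.6506, -0.1515, 0.2311]
ee_rot: [-0.0, 0.948, -0.317, 0.0]
force: [0.1, -0.3, -1.0]
grip_width: 0.703
grip_force: 0.0
```

Emit:
arm_command(steps=[[0, 0, 0, 0, 0, -0.7, 60], [0, 0, 0, 0, 0, -1.5, 60], [0, 0, 0, 0, 0, -2.3, 60], [0, 0, 0, 0, 0, -3.0, 60], [0, 0, 0, 0, 0, -3.55, 60]])

```text
clock: 2.38
position: [0.6483, -0.1532, 0.0868]
ee_rot: [0.0, 0.948, -0.317, -0.001]
force: [0.4, 0.2, 0.1]
grip_width: 0.703
grip_force: 0.0
```

```bash
python3 - <<'E'
from h import *
from bench import r,eyes
s=r.state(); print(s["position"],s["ee_rot"],s["force"])
t=eyes.get_image("top"); w=eyes.get_image("wrist")
a=cv2.resize(t["pixels"][90:220,210:370],(480,390)); cv2.imwrite("pics/w1.png",np.hstack([a,cv2.resize(w["pixels"],(320,240))[:390].copy() if 0 else cv2.copyMakeBorder(cv2.resize(w["pixels"],(320,240)),0,150,0,0,0)]))
E
```

```text
[ 0.64831111 -0.15321886  0.08681754] [ 1.11066290e-04  9.48434921e-01 -3.16970138e-01 -1.05803897e-03] [0.43077586 0.21299631 0.09449939]
```

View pics/w1.png

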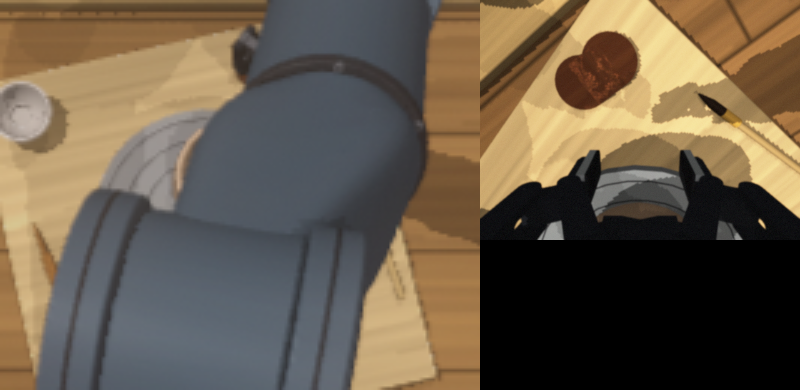

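The top view is blocked by the arm, but the hand is down beyond the mug with both tips clear. I'll approach slowly and go by the force.

Emit:
arm_command(steps=[[0, 0, 0, -0.1, 0.08, 0, 60], [0, 0, 0, -0.2, 0.16, 0, 60], [0, 0, 0, -0.28, 0.22, 0, 60], [0, 0, 0, -0.36, 0.28, 0, 60], [0, 0, 0, -0.42, 0.33, 0, 60]])

```text
clock: 2.9
position: [0.6325, -0.1401, 0.0906]
ee_rot: [-0.0, 0.948, -0.317, 0.001]
force: [0.4, 0.5, -0.2]
grip_width: 0.703
grip_force: 0.0
```

Emit:
arm_command(steps=[[0, 0, 0, -0.05, 0.04, 0, 60], [0, 0, 0, -0.1, 0.08, 0, 60], [0, 0, 0, -0.15, 0.12, 0, 60], [0, 0, 0, -0.2, 0.16, 0, 60], [0, 0, 0, -0.25, 0.2, 0, 60]])

```text
clock: 3.32
position: [0.6225, -0.1327, 0.0894]
ee_rot: [0.0, 0.948, -0.317, 0.0]
force: [0.1, -2.6, 0.2]
grip_width: 0.703
grip_force: 1.0
```

Emit:
arm_command(steps=[[0, 0, 0, -0.05, 0.04, 0, 60], [0, 0, 0, -0.1, 0.08, 0, 60], [0, 0, 0, -0.15, 0.12, 0, 60], [0, 0, 0, -0.2, 0.16, 0, 60], [0, 0, 0, -0.25, 0.2, 0, 60]])

```text
clock: 3.73
position: [0.6124, -0.1244, 0.0893]
ee_rot: [-0.0, 0.948, -0.317, 0.0]
force: [1.4, -0.9, -0.3]
grip_width: 0.701
grip_force: 1.0
```

Emit:
arm_command(steps=[[0, 0, 0, -0.05, 0.04, 0, 60], [0, 0, 0, -0.1, 0.08, 0, 60], [0, 0, 0, -0.15, 0.12, 0, 60], [0, 0, 0, -0.2, 0.16, 0, 60], [0, 0, 0, -0.25, 0.2, 0, 60]])

```text
clock: 4.15
position: [0.6023, -0.1164, 0.0893]
ee_rot: [-0.0, 0.948, -0.317, 0.0]
force: [1.2, -1.3, 0.5]
grip_width: 0.707
grip_force: 1.0
```

Emit:
arm_command(steps=[[0, 0, 0, -0.04, 0.03, 0, 60], [0, 0, 0, -0.07, 0.05, 0, 60], [0, 0, 0, -0.1, 0.08, 0, 60], [0, 0, 0, -0.11, 0.08, 0, 60], [0, 0, 0, -0.11, 0.08, 0, 60]])

```text
clock: 4.57
position: [0.5979, -0.1131, 0.0893]
ee_rot: [-0.0, 0.948, -0.317, -0.0]
force: [0.9, -1.2, 1.0]
grip_width: 0.701
grip_force: 0.6
```

Emit:
arm_command(steps=[[0, 0, 0, 0.05, -0.03, 0, 60], [0, 0, 0, 0.2, -0.15, 0, 60], [0, 0, 0, 0.5, -0.38, 0, 60], [0, 0, 0, 1.0, -0.8, 0.2, 60], [0, 0, 0, 1.2, -0.9, 0.8, 60]])

```text
clock: 4.98
position: [0.6459, -0.1517, 0.1186]
ee_rot: [0.001, 0.948, -0.318, -0.002]
force: [0.3, -0.6, 0.1]
grip_width: 0.701
grip_force: 0.0
```

Emit:
arm_command(steps=[[0, 0, 0, 0, -0.8, 0.8, 60], [0, 0, 0, -0.1, -1.7, 1.5, 40], [0, 0, 0, -0.2, -2.6, 2.0, 20], [0, 0, 0, -0.4, -3.5, 2.0, 0], [0, 0, 0, -0.6, -4.4, 2.0, 0]])

```text
clock: 5.4
position: [0.6225, -0.3282, 0.2036]
ee_rot: [0.0, 0.948, -0.317, 0.002]
force: [0.8, -0.6, 0.3]
grip_width: 0.137
grip_force: 0.0
```

```bash
sed -i 's/(b>138)&(b<153)&(S>55)/(b>139)\&(b<152)\&(S>60)/' h.py; python3 - <<'E'
from h import *
from bench import r,eyes
s=r.state(); print(s["position"],s["clock"])
t=eyes.get_image("top"); d=eyes.get_image("scene")
c=[]
for n,i,w in(("top",t,(220,100,340,220)),("scene",d,(165,150,285,250))):
    try: C,res,hp,cc=mug(i,n); print(n,C,res,hp,cc,cast(i,hp,.115)[0])
    except Exception as e: print(e)
    x0,y0,x1,y1=w; c.append(cv2.resize(i["pixels"][y0:y1,x0:x1],(400,400),interpolation=cv2.INTER_CUBIC))
cv2.imwrite("pics/a2.png",np.hstack(c))
E
```

```text
[ 0.62253332 -0.32816218  0.20361968] 5.4
top [ 0.55388249 -0.07744298  0.05563243] 0.000818554958326877 [279.76785714 185.41071429] [279.76576577 157.79279279] [ 0.47453384 -0.07677949  0.115     ]
scene [ 0.54609606 -0.08133007  0.06143352] 0.0034142111704887636 [236.28888889 175.71111111] [221.16161616 192.54545455] [ 0.46911574 -0.07549612  0.115     ]
```

View pics/a2.png

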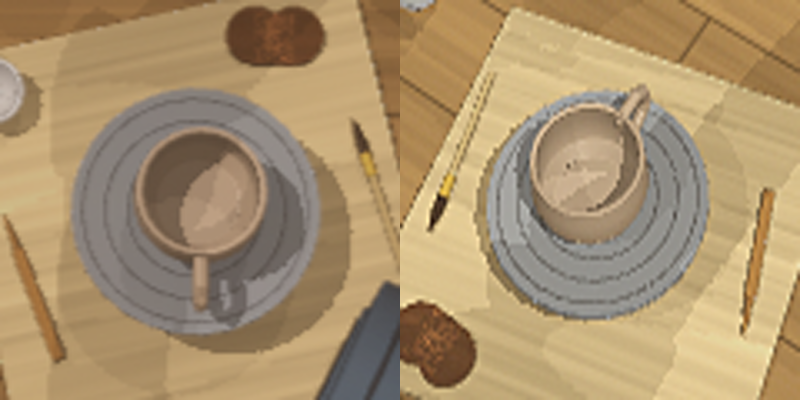

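The mug now stands near (0.552, -0.078), a few mm short of the axis. Its handle points straight at the robot (top px (280,185)). Next I close the fingers, go to the handle's right side, and push it clockwise round via the left to the far side.

Emit:
arm_command(steps=[[0, 0, 0.7, -0.5, 0.7, 0, 0], [0, 0, 1.5, -1.0, 1.4, 0, 0], [0, 0, 2.3, -1.5, 2.1, 0, 0], [0, 0, 3.1, -2.0, 2.8, 0, 0], [0, 0, 3.9, -2.5, 3.5, 0, 0]])

```text
clock: 5.92
position: [0.5209, -0.1842, 0.201]
ee_rot: [-0.0, 0.989, -0.15, -0.0]
force: [1.8, 0.3, -0.4]
grip_width: 0.002
grip_force: 0.0
```

Emit:
arm_command(steps=[[0, 0, 0.7, -0.5, 0.7, 0, 0], [0, 0, 1.4, -0.9, 1.3, 0, 0], [0, 0, 2.1, -1.16, 1.6, -0.5, 0], [0, 0, 2.8, -1.16, 1.6, -1.3, 0], [0, 0, 3.5, -1.16, 1.6, -2.0, 0]])

```text
clock: 6.33
position: [0.4757, -0.1203, 0.121]
ee_rot: [-0.0, 1.0, 0.003, 0.001]
force: [-0.6, -0.4, -0.6]
grip_width: -0.003
grip_force: 0.0
```

Emit:
arm_command(steps=[[0, 0, 0, 0, 0, -0.4, 0], [0, 0, 0, 0, 0, -0.7, 0], [0, 0, 0, 0, 0, -0.77, 0], [0, 0, 0, 0, 0, -0.77, 0]])

```text
clock: 6.67
position: [0.4752, -0.1213, 0.0897]
ee_rot: [-0.0, 1.0, 0.0, -0.001]
force: [-0.0, -0.5, -0.1]
grip_width: -0.002
grip_force: 0.0
```

```bash
python3 - <<'E'
import numpy as np
from bench import r
s=r.state(); p=s["position"]; print(p,s["ee_rot"],s["grip_width"],s["clock"])
c=np.array([.5463,-.0745]); v=p[:2]-c; print(np.hypot(*v),np.degrees(np.arctan2(v[1],v[0])))
E
```

```text
[ 0.47524268 -0.12132901  0.08973891] [-1.71300110e-04  9.99999435e-01  4.61695390e-05 -1.04850990e-03] -0.002471047467419616 6.6667
0.08510052581512767 -146.61385885335665
```

```bash
python3 - <<'E'
import numpy as np
v=[1.5]*5+[1.5]*5+[2,2,2.5,2.5,3]+[3.5]*5+[4]*25+[3.5]*5+[3,3,2.5,2.5,2]+[1.5]*5
a=213.4-np.r_[0,np.cumsum(v)]; print(a[-1],len(v))
P=np.c_[np.cos(np.radians(a)),np.sin(np.radians(a))]*.085/.04
for i in range(0,len(v),5): print(round(a[i+5]),np.round(P[i+1:i+6]-P[i],2).tolist())
E
```

```text
30.900000000000006 60
206 [[-0.03, 0.05], [-0.06, 0.09], [-0.09, 0.14], [-0.11, 0.19], [-0.14, 0.24]]
198 [[-0.02, 0.05], [-0.05, 0.1], [-0.07, 0.15], [-0.09, 0.2], [-0.1, 0.26]]
186 [[-0.02, 0.07], [-0.04, 0.14], [-0.06, 0.23], [-0.08, 0.32], [-0.1, 0.43]]
169 [[-0.01, 0.13], [-0.01, 0.26], [-0.01, 0.39], [0.01, 0.52], [0.03, 0.65]]
149 [[0.03, 0.14], [0.08, 0.29], [0.13, 0.42], [0.19, 0.56], [0.27, 0.69]]
129 [[0.08, 0.12], [0.17, 0.24], [0.27, 0.35], [0.37, 0.46], [0.49, 0.56]]
109 [[0.12, 0.09], [0.24, 0.17], [0.37, 0.24], [0.51, 0.3], [0.65, 0.36]]
89 [[0.14, 0.04], [0.29, 0.08], [0.43, 0.1], [0.58, 0.11], [0.73, 0.11]]
69 [[0.15, -0.01], [0.3, -0.03], [0.44, -0.05], [0.58, -0.09], [0.72, -0.14]]
51 [[0.12, -0.05], [0.24, -0.11], [0.35, -0.17], [0.46, -0.24], [0.56, -0.32]]
38 [[0.09, -0.07], [0.17, -0.15], [0.23, -0.21], [0.29, -0.28], [0.34, -0.34]]
31 [[0.03, -0.04], [0.07, -0.09], [0.1, -0.13], [0.13, -0.18], [0.16, -0.23]]
```

Emit:
arm_command(steps=[[0, 0, 0, -0.03, 0.05, 0, 0], [0, 0, 0, -0.06, 0.09, 0, 0], [0, 0, 0, -0.09, 0.14, 0, 0], [0, 0, 0, -0.11, 0.19, 0, 0], [0, 0, 0, -0.14, 0.24, 0, 0]])

```text
clock: 7.08
position: [0.4702, -0.1114, 0.091]
ee_rot: [0.0, 1.0, 0.0, 0.0]
force: [-0.4, 0.7, -1.1]
grip_width: -0.0
grip_force: 0.0
```

Emit:
arm_command(steps=[[0, 0, 0, -0.02, 0.05, 0, 0], [0, 0, 0, -0.05, 0.1, 0, 0], [0, 0, 0, -0.07, 0.15, 0, 0], [0, 0, 0, -0.09, 0.2, 0, 0], [0, 0, 0, -0.1, 0.26, 0, 0]])

```text
clock: 7.5
position: [0.466, -0.1012, 0.0905]
ee_rot: [0.0, 1.0, 0.0, 0.0]
force: [0.3, -1.1, 1.0]
grip_width: 0.0
grip_force: 0.3
```

Emit:
arm_command(steps=[[0, 0, 0, -0.02, 0.07, 0, 0], [0, 0, 0, -0.04, 0.14, 0, 0], [0, 0, 0, -0.06, 0.23, 0, 0], [0, 0, 0, -0.08, 0.32, 0, 0], [0, 0, 0, -0.1, 0.43, 0, 0]])

```text
clock: 7.92
position: [0.4619, -0.0838, 0.0905]
ee_rot: [-0.0, 1.0, 0.0, -0.0]
force: [-0.9, 0.3, 0.5]
grip_width: 0.003
grip_force: 0.2
```

Emit:
arm_command(steps=[[0, 0, 0, -0.01, 0.13, 0, 0], [0, 0, 0, -0.01, 0.26, 0, 0], [0, 0, 0, -0.01, 0.39, 0, 0], [0, 0, 0, 0.01, 0.52, 0, 0], [0, 0, 0, 0.03, 0.65, 0, 0]])

```text
clock: 8.33
position: [0.4633, -0.0574, 0.0905]
ee_rot: [-0.0, 1.0, 0.0, -0.0]
force: [-0.2, 0.7, 0.7]
grip_width: -0.001
grip_force: 0.0
```

```bash
python3 - <<'E'
from h import *
from bench import r,eyes
s=r.state(); print(s["position"],s["force"])
d=eyes.get_image("scene"); print(project(d,s["position"]))
cv2.imwrite("pics/b3.png",cv2.resize(d["pixels"][150:250,165:285],(480,400),interpolation=cv2.INTER_CUBIC))
E
```

```text
[ 0.4633031  -0.05742513  0.09048522] [-0.22839849  0.74178201  0.65640185]
[[242.13393942 181.21320875]]
```

View pics/b3.png

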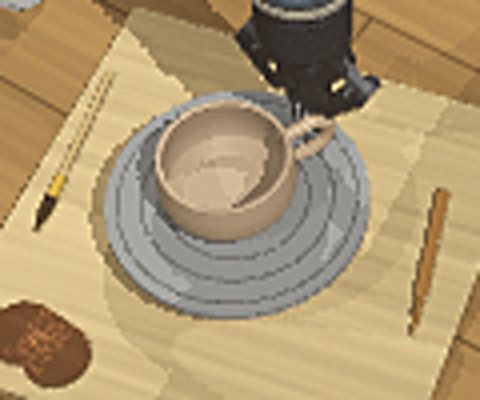

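The fingers are behind the handle (crop px (310,145)) and it is turning as planned, so I continue the arc.

Emit:
arm_command(steps=[[0, 0, 0, 0.03, 0.14, 0, 0], [0, 0, 0, 0.08, 0.29, 0, 0], [0, 0, 0, 0.13, 0.42, 0, 0], [0, 0, 0, 0.19, 0.56, 0, 0], [0, 0, 0, 0.27, 0.69, 0, 0]])

```text
clock: 8.8
position: [0.4742, -0.0298, 0.0905]
ee_rot: [-0.0, 1.0, 0.0, -0.0]
force: [-0.7, -0.2, 0.1]
grip_width: 0.0
grip_force: 0.1
```

Emit:
arm_command(steps=[[0, 0, 0, 0.08, 0.12, 0, 0], [0, 0, 0, 0.17, 0.24, 0, 0], [0, 0, 0, 0.27, 0.35, 0, 0], [0, 0, 0, 0.37, 0.46, 0, 0], [0, 0, 0, 0.49, 0.56, 0, 0]])

```text
clock: 9.22
position: [0.494, -0.0076, 0.0905]
ee_rot: [-0.0, 1.0, 0.0, -0.0]
force: [0.7, -0.3, -0.3]
grip_width: -0.0
grip_force: 0.0
```

Emit:
arm_command(steps=[[0, 0, 0, 0.12, 0.09, 0, 0], [0, 0, 0, 0.24, 0.17, 0, 0], [0, 0, 0, 0.37, 0.24, 0, 0], [0, 0, 0, 0.51, 0.3, 0, 0], [0, 0, 0, 0.65, 0.36, 0, 0]])

```text
clock: 9.63
position: [0.5202, 0.0065, 0.0905]
ee_rot: [0.0, 1.0, 0.0, 0.0]
force: [1.0, -0.1, 0.8]
grip_width: 0.001
grip_force: 0.1
```

Emit:
arm_command(steps=[[0, 0, 0, 0.14, 0.04, 0, 0], [0, 0, 0, 0.29, 0.08, 0, 0], [0, 0, 0, 0.43, 0.1, 0, 0], [0, 0, 0, 0.58, 0.11, 0, 0], [0, 0, 0, 0.73, 0.11, 0, 0]])

```text
clock: 10.05
position: [0.5494, 0.0107, 0.0905]
ee_rot: [-0.0, 1.0, 0.0, -0.0]
force: [0.6, -0.9, 1.2]
grip_width: 0.0
grip_force: 0.0
```

Emit:
arm_command(steps=[[0, 0, 0, 0.15, -0.01, 0, 0], [0, 0, 0, 0.3, -0.03, 0, 0], [0, 0, 0, 0.44, -0.05, 0, 0], [0, 0, 0, 0.58, -0.09, 0, 0], [0, 0, 0, 0.72, -0.14, 0, 0]])

```text
clock: 10.47
position: [0.5781, 0.0049, 0.0905]
ee_rot: [0.0, 1.0, 0.0, -0.0]
force: [-1.0, -0.5, 0.7]
grip_width: -0.0
grip_force: 0.1
```

Emit:
arm_command(steps=[[0, 0, 0, 0.12, -0.05, 0, 0], [0, 0, 0, 0.24, -0.11, 0, 0], [0, 0, 0, 0.35, -0.17, 0, 0], [0, 0, 0, 0.46, -0.24, 0, 0], [0, 0, 0, 0.56, -0.32, 0, 0]])

```text
clock: 10.88
position: [0.6005, -0.0079, 0.0905]
ee_rot: [-0.0, 1.0, 0.0, 0.0]
force: [-1.4, 0.9, -0.1]
grip_width: 0.002
grip_force: 0.2
```

Emit:
arm_command(steps=[[0, 0, 0, 0.09, -0.07, 0, 0], [0, 0, 0, 0.17, -0.15, 0, 0], [0, 0, 0, 0.23, -0.21, 0, 0], [0, 0, 0, 0.29, -0.28, 0, 0], [0, 0, 0, 0.34, -0.34, 0, 0]])

```text
clock: 11.3
position: [0.6138, -0.0216, 0.0905]
ee_rot: [-0.0, 1.0, 0.0, -0.0]
force: [-0.5, -0.0, 1.2]
grip_width: -0.002
grip_force: 0.1
```

```bash
python3 - <<'E'
from h import *
from bench import r,eyes
s=r.state(); p=s["position"]; print(p,s["force"],np.degrees(np.arctan2(p[1]+.0745,p[0]-.5463)))
d=eyes.get_image("scene"); print(project(d,s["position"]))
C,res,hp,cc=mug(d,"scene"); hw=cast(d,hp,.115)[0]; print(C,hp,hw)
t=eyes.get_image("top")
cv2.imwrite("pics/b4.png",np.hstack([cv2.resize(i["pixels"][y:y+100,x:x+120],(400,333),interpolation=cv2.INTER_CUBIC) for i,x,y in((d,165,150),(t,220,110))]))
E
```

```text
[ 0.61377113 -0.02161101  0.09046859] [-0.4691854  -0.01720983  1.218449  ] 38.09204178149504
[[224.40302891 219.41807824]]Traceback (most recent call last):
  File "<stdin>", line 5, in <module>
  File "h.py", line 32, in mug
    c=max(cv2.findContours(body,0,1)[0],key=cv2.contourArea)[:,0]
      ~~~^^^^^^^^^^^^^^^^^^^^^^^^^^^^^^^^^^^^^^^^^^^^^^^^^^^
ValueError: max() iterable argument is empty
```

Emit:
arm_command(steps=[[0, 0, 0, 0.05, 0.3, 0, 0], [0, 0, 0, 0.05, 0.9, 0, 0], [0, 0, 0, 0, 1.6, 0.5, 0], [0, 0, 0, 0, 2.3, 1.2, 0], [0, 0, 0, -0.1, 3.1, 1.9, 0]])

```text
clock: 11.77
position: [0.6092, 0.1038, 0.1662]
ee_rot: [0.0, 1.0, 0.0, -0.001]
force: [1.4, 0.2, 0.7]
grip_width: -0.002
grip_force: 0.0
```

Emit:
arm_command(steps=[[0, 0, 0, -0.2, 0.8, 0.5, 0], [0, 0, 0, -0.4, 1.6, 0.8, 0], [0, 0, 0, -0.6, 2.4, 1.0, 0], [0, 0, 0, -0.9, 3.2, 1.0, 0], [0, 0, 0, -1.2, 4.0, 1.0, 0]])

```text
clock: 12.18
position: [0.5607, 0.2649, 0.2067]
ee_rot: [-0.001, 1.0, 0.001, 0.001]
force: [0.6, 0.0, 0.3]
grip_width: 0.004
grip_force: 0.0
```

```bash
python3 - <<'E'
from h import *
from bench import r,eyes
s=r.state(); print(s["position"],s["clock"])
t=eyes.get_image("top"); d=eyes.get_image("scene")
cv2.imwrite("pics/b4.png",np.hstack([cv2.resize(i["pixels"][y:y+100,x:x+120],(400,333),interpolation=cv2.INTER_CUBIC) for i,x,y in((d,165,150),(t,220,110))]))
for n,i in(("top",t),("scene",d)):
    try: C,res,hp,cc=mug(i,n); print(n,C,res,hp,cc,cast(i,hp,.115)[0])
    except Exception as e: print(e)
E
```

```text
[0.56072255 0.26490241 0.20666551] 12.1833
top [ 0.54333796 -0.07591162  0.05562775] 0.0007349496060558231 [270.45 135.9 ] [279.12727273 161.50909091] [ 0.61560013 -0.05104836  0.115     ]
scene [ 0.53553406 -0.079264    0.06200904] 0.0038201642423620666 [215.9  212.68] [223.70707071 190.53535354] [ 0.61872887 -0.04779427  0.115     ]
```

View pics/b4.png

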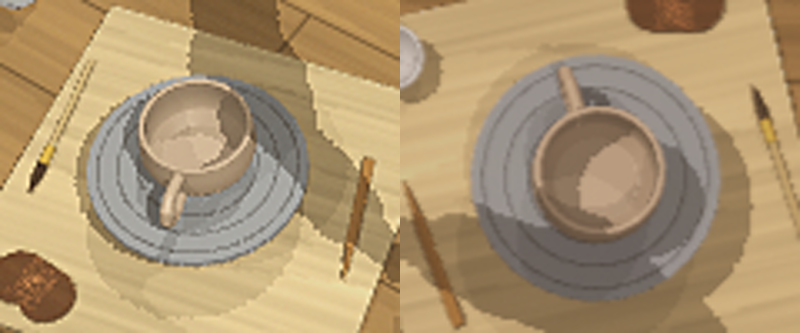

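The mug's handle is now at +19° (top), and the mug stands about 5 mm short of the axis on the robot's side. That agrees with the no-slip half-turn. Next: a fork push from the robot's side, straight along +x, until the TCP is at x ≈ 0.487. The earlier push gave a TCP-to-mug distance of about 59 mm.

Emit:
arm_command(steps=[[0, 0, 0, -0.3, -0.8, 0, 60], [0, 0, 0, -0.6, -1.7, 0, 60], [0, 0, 0, -0.9, -2.6, 0, 60], [0, 0, 0, -1.2, -3.5, 0, 60], [0, 0, 0, -1.5, -4.4, 0, 60]])

```text
clock: 12.7
position: [0.5006, 0.0852, 0.2058]
ee_rot: [-0.0, 1.0, 0.001, -0.0]
force: [0.7, -0.1, 1.4]
grip_width: 0.69
grip_force: 0.0
```

Emit:
arm_command(steps=[[0, 0, 0, -0.3, -0.9, 0, 60], [0, 0, 0, -0.6, -1.8, 0, 60], [0, 0, 0, -0.9, -2.7, 0, 60], [0, 0, 0, -1.2, -3.5, 0, 60], [0, 0, 0, -1.28, -4.1, 0, 60]])

```text
clock: 13.12
position: [0.4483, -0.0803, 0.206]
ee_rot: [0.0, 1.0, -0.001, -0.0]
force: [0.5, 0.6, -0.3]
grip_width: 0.703
grip_force: 0.0
```

Emit:
arm_command(steps=[[0, 0, 0, 0, 0, -0.8, 60], [0, 0, 0, 0, 0, -1.6, 60], [0, 0, 0, 0, 0, -2.3, 60], [0, 0, 0, 0, 0, -2.9, 60], [0, 0, 0, 0, 0, -2.9, 60]])

```text
clock: 13.53
position: [0.4484, -0.0772, 0.0866]
ee_rot: [-0.0, 1.0, 0.001, -0.003]
force: [-1.1, 0.5, -0.2]
grip_width: 0.706
grip_force: 0.0
```

Emit:
arm_command(steps=[[0, 0, 0, 0.12, 0.06, 0.05, 60], [0, 0, 0, 0.26, 0.06, 0.05, 60], [0, 0, 0, 0.4, 0.06, 0.05, 60], [0, 0, 0, 0.52, 0.06, 0.05, 60], [0, 0, 0, 0.62, 0.06, 0.05, 60]])

```text
clock: 13.95
position: [0.4769, -0.0756, 0.0929]
ee_rot: [0.0, 1.0, 0.0, 0.001]
force: [0.3, -0.3, -0.7]
grip_width: 0.702
grip_force: 0.0
```

Emit:
arm_command(steps=[[0, 0, 0, 0.07, 0, 0, 60], [0, 0, 0, 0.13, 0, 0, 60], [0, 0, 0, 0.18, 0, 0, 60], [0, 0, 0, 0.23, 0, 0, 60], [0, 0, 0, 0.27, 0, 0, 60]])

```text
clock: 14.37
position: [0.4855, -0.0758, 0.0917]
ee_rot: [-0.0, 1.0, 0.0, -0.001]
force: [-3.0, -0.1, 1.3]
grip_width: 0.701
grip_force: 1.5
```

Emit:
arm_command(steps=[[0, 0, 0, 0.03, 0.02, 0, 60], [0, 0, 0, 0.05, 0.02, 0, 60], [0, 0, 0, 0.05, 0.02, 0, 60]])

```text
clock: 14.62
position: [0.4882, -0.0748, 0.0917]
ee_rot: [-0.0, 1.0, 0.0, -0.0]
force: [-2.0, -0.5, 0.3]
grip_width: 0.697
grip_force: 1.1
```

Emit:
arm_command(steps=[[0, 0, 0, -0.05, 0, 0, 60], [0, 0, 0, -0.25, 0, 0, 60], [0, 0, 0, -0.7, 0, 0.2, 60], [0, 0, 0, -0.8, 0, 1.0, 60], [0, 0, 0, -0.8, 0.3, 1.9, 60]])

```text
clock: 15.03
position: [0.4527, -0.0646, 0.1672]
ee_rot: [0.0, 1.0, -0.001, -0.003]
force: [1.3, 0.1, 0.7]
grip_width: 0.7
grip_force: 0.0
```

Emit:
arm_command(steps=[[0, 0, 0, 0.2, 0.9, 0.7, 40], [0, 0, 0, 0.5, 1.8, 1.0, 20], [0, 0, 0, 0.9, 2.7, 1.0, 0], [0, 0, 0, 1.3, 3.5, 1.0, 0], [0, 0, 0, 1.8, 4.3, 1.0, 0]])

```text
clock: 15.45
position: [0.5278, 0.1113, 0.2086]
ee_rot: [-0.0, 1.0, 0.001, 0.001]
force: [0.9, -1.0, 0.8]
grip_width: 0.011
grip_force: 0.0
```

Emit:
arm_command(steps=[[0, 0, 0, 0.2, 0.9, 0, 0], [0, 0, 0, 0.3, 1.6, 0, 0], [0, 0, 0, 0.4, 2.0, 0, 0]])

```text
clock: 15.7
position: [0.5435, 0.1934, 0.2075]
ee_rot: [-0.001, 1.0, 0.002, -0.0]
force: [0.2, 1.0, 0.1]
grip_width: -0.001
grip_force: 0.0
```

```bash
python3 - <<'E'
from h import *
from bench import r,eyes
s=r.state(); print(s["position"],s["clock"])
t=eyes.get_image("top"); d=eyes.get_image("scene")
cv2.imwrite("pics/b5.png",np.hstack([cv2.resize(i["pixels"][y:y+100,x:x+120],(400,333),interpolation=cv2.INTER_CUBIC) for i,x,y in((d,165,150),(t,220,110))]))
for n,i in(("top",t),("scene",d)):
    try: C,res,hp,cc=mug(i,n); h=cast(i,hp,.115)[0]; print(n,C,res,hp,cc,h,np.degrees(np.arctan2(h[1]-C[1],h[0]-C[0])))
    except Exception as e: print(e)
E
```

```text
[0.54351544 0.1934351  0.20746038] 15.7
top [ 0.54968158 -0.074186    0.05551802] 0.0007294483977855662 [264.93877551 134.05102041] [278.68807339 159.26605505] [ 0.62093852 -0.03544538  0.115     ] 28.53182211935576
scene [ 0.54227812 -0.07843529  0.06138592] 0.003548464883155223 [215.58 214.68] [222.64285714 192.13265306] [ 0.62496629 -0.04437359  0.115     ] 22.38820616702459
```

Emit:
arm_command(steps=[[0, 0, 0, 0.5, -0.9, 0, 0], [0, 0, 0, 1.0, -1.8, 0, 0], [0, 0, 0, 1.5, -2.7, -0.3, 0], [0, 0, 0, 1.9, -3.5, -0.8, 0], [0, 0, 0, 2.1, -4.1, -1.5, 0]])

```text
clock: 16.22
position: [0.6304, 0.019, 0.1492]
ee_rot: [0.001, 1.0, -0.002, 0.003]
force: [0.7, -0.2, 0.7]
grip_width: -0.001
grip_force: 0.0
```

Emit:
arm_command(steps=[[0, 0, 0, 0, -0.1, -0.7, 0], [0, 0, 0, 0, -0.2, -1.2, 0], [0, 0, 0, 0, -0.3, -1.4, 0], [0, 0, 0, 0, -0.4, -1.4, 0], [0, 0, 0, 0, -0.5, -1.4, 0]])

```text
clock: 16.63
position: [0.6281, 0.0042, 0.0925]
ee_rot: [0.0, 1.0, -0.0, 0.0]
force: [0.6, 0.1, 0.4]
grip_width: -0.003
grip_force: 0.0
```

```bash
python3 - <<'E'
from bench import r
s=r.state(); print(s["position"],s["force"])
E
```

```text
[0.62806619 0.00419544 0.0925098 ] [0.61721721 0.12317693 0.41015193]
```

Emit:
arm_command(steps=[[0, 0, 0, 0.02, -0.1, 0, 0], [0, 0, 0, 0.04, -0.2, 0, 0], [0, 0, 0, 0.06, -0.3, 0, 0], [0, 0, 0, 0.06, -0.38, 0, 0], [0, 0, 0, 0.06, -0.46, 0, 0]])

```text
clock: 17.05
position: [0.6308, -0.0135, 0.0924]
ee_rot: [-0.0, 1.0, 0.0, 0.0]
force: [0.6, 0.3, -0.3]
grip_width: -0.003
grip_force: 0.0
```

Emit:
arm_command(steps=[[0, 0, 0, 0, -0.08, 0, 0], [0, 0, 0, 0, -0.16, 0, 0], [0, 0, 0, 0, -0.24, 0, 0], [0, 0, 0, 0, -0.32, 0, 0], [0, 0, 0, 0, -0.4, 0, 0]])

```text
clock: 17.47
position: [0.6306, -0.0294, 0.0918]
ee_rot: [-0.0, 1.0, 0.0, 0.0]
force: [0.6, 0.3, 0.5]
grip_width: 0.003
grip_force: 0.4
```

Emit:
arm_command(steps=[[0, 0, 0, 0, -0.07, 0, 0], [0, 0, 0, 0, -0.14, 0, 0], [0, 0, 0, 0, -0.2, 0, 0], [0, 0, 0, 0, -0.26, 0, 0], [0, 0, 0, 0, -0.32, 0, 0]])

```text
clock: 17.88
position: [0.6305, -0.0423, 0.0918]
ee_rot: [-0.0, 1.0, 0.0, -0.0]
force: [-0.0, 0.1, 0.4]
grip_width: 0.001
grip_force: 0.2
```

Emit:
arm_command(steps=[[0, 0, 0, 0, -0.06, 0, 0], [0, 0, 0, 0, -0.11, 0, 0], [0, 0, 0, 0, -0.16, 0, 0], [0, 0, 0, 0, -0.2, 0, 0], [0, 0, 0, 0, -0.23, 0, 0]])

```text
clock: 18.3
position: [0.6304, -0.0515, 0.0918]
ee_rot: [0.0, 1.0, 0.0, -0.0]
force: [-0.2, 0.5, 0.3]
grip_width: 0.001
grip_force: 0.1
```

Emit:
arm_command(steps=[[0, 0, 0, 0, 0.1, 0, 0], [0, 0, 0, 0, 0.5, 0, 0], [0, 0, 0, 0, 1.3, 0.3, 0], [0, 0, 0, 0, 2.2, 1.0, 0], [0, 0, 0, -0.2, 3.1, 1.8, 0]])

```text
clock: 18.72
position: [0.6238, 0.0665, 0.1562]
ee_rot: [-0.0, 1.0, 0.0, -0.001]
force: [1.3, 0.1, -0.4]
grip_width: 0.002
grip_force: 0.0
```

Emit:
arm_command(steps=[[0, 0, 0, -0.2, 0.8, 0.5, 0], [0, 0, 0, -0.4, 1.6, 0.8, 0], [0, 0, 0, -0.6, 2.4, 1.0, 0], [0, 0, 0, -0.9, 3.2, 1.0, 0], [0, 0, 0, -1.2, 4.1, 1.0, 0]])

```text
clock: 19.13
position: [0.5758, 0.2297, 0.1974]
ee_rot: [-0.0, 1.0, -0.0, 0.001]
force: [0.6, 1.1, 0.3]
grip_width: 0.001
grip_force: 0.0
```

```bash
python3 - <<'E'
from h import *
from bench import r,eyes
s=r.state(); print(s["position"],s["clock"])
t=eyes.get_image("top"); d=eyes.get_image("scene")
cv2.imwrite("pics/b6.png",np.hstack([cv2.resize(i["pixels"][y:y+100,x:x+120],(400,333),interpolation=cv2.INTER_CUBIC) for i,x,y in((d,165,150),(t,220,110))]))
for n,i in(("top",t),("scene",d)):
    try: C,res,hp,cc=mug(i,n); h=cast(i,hp,.115)[0]; print(n,C,res,hp,cc,h,np.degrees(np.arctan2(h[1]-C[1],h[0]-C[0])))
    except Exception as e: print(e)
E
```

```text
[0.57584771 0.22967094 0.19744985] 19.1333
top [ 0.54983477 -0.07492482  0.05571207] 0.0009049364165823172 [279.38571429 130.61428571] [278.95454545 159.36363636] [ 0.63087879 -0.07641442  0.115     ] -1.0529844898553427
scene [ 0.54204448 -0.07841027  0.06123712] 0.003874928891413325 [207.24       210.46666667] [222.53535354 192.23232323] [ 0.62687896 -0.07509959  0.115     ] 2.2348404389738388
```

View pics/b6.png

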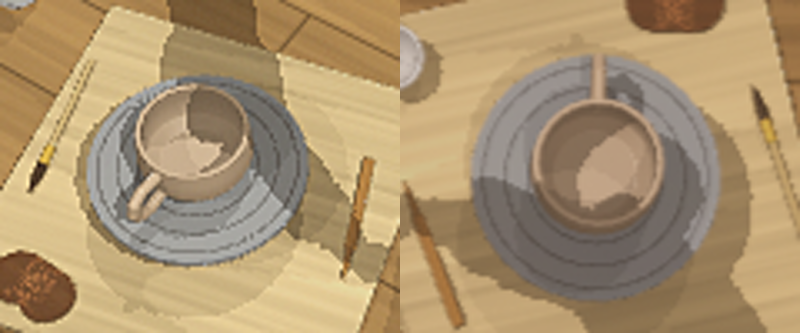

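The handle points straight away from the robot: about -1° in the top view and +2° in the scene view (top-crop px (599,80)). The mug sits within about 2 mm of the axis, and the hand is clear.

```bash
python3 -c "
from bench import ticket
print(ticket.hand_in())"
```

```text
the job is handed in; nothing more can be done
None
```

I've handed the job in: I estimate the mug stands about 2 mm from the wheel's axis, with its handle pointing straight at the far edge to within about 2°, and the hand is clear of it.

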